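# Open the touch-latch jar cupboard on the stall counter

## Task

Open the little handleless cupboard on the market counter: press its door in near the free edge, where the touch catch sits, let it spring ajar by itself, then push it wide open, about square to the cupboard, with the outside of the fingers behind its free edge. Do not pinch or grip the door, and leave the goods on the counter standing where they are. Finish with the hand clear.

Things in the scene. Friction and masses are not known exactly. Their poses are not given: they have to be found in the camera images.
- cupboard: Fixed plywood cupboard, 412 wide, 306 high, with front edges at its own x = +5 mm. Origin: on the counter at the foot of the door's hinge axis. Front looks along own -x, z up. Facing it: door on the right, own y 0 (hinge axis) to +250 mm (free edge); open two-shelf bay on the left, y 256 to 406. Top bare but for a 35 mm high tray over 100 mm behind the front.
- door_hinge (a point): Point on the door's upright hinge axis, level with the door's top edge (306 mm above the counter). The axis lies in the plane of the door's back face, at its right edge as seen from the front.
- door_push (a point): Point on the door's front face over the catch: 35 mm from the free edge, 40 mm below the top edge, 215 mm from the hinge axis. Turns with the door. Own x points through the panel towards the cupboard, y along the door to the free edge, z up.
- door_corner (a point): Top front corner of the door at its free edge, 250 mm from the hinge axis, 306 mm above the counter. Turns with the door.
- door (a joint): Door angle (rad): 0 shut, 5 mm clear of the carcass; -0.02 pressed in to the stop; 1.57 square to the cupboard; 1.75 stop. Plain white panel 250 x 296 x 16 mm, top 306 mm up. Hinge spring pushes it outward: let go by the catch it swings by itself to about 0.4 and rests; beyond that friction holds it where it is left, and about 2 N at the free edge moves it.
- catch (a joint): Tongue of the touch catch (m), hidden behind the door: 0 holding the door, 0.014 let go. It lets go, for good, when the door is pressed in about 3 mm over the catch, which takes about 5 N there and more nearer the hinge. The door then opens as the finger backs away.
- door_face: Front layer (10 mm) of the door panel. Same origin and axes as the cupboard when the door is shut; turns with the door about its z axis.
- door_back: Back layer (6 mm) of the door panel. Same origin and axes as the cupboard when the door is shut; turns with the door about its z axis.
- jam_jar_mid (a point): Middle of a loose jar of jam with a lid, 66 mm across, 95 mm high. z axis upright.
- honey_jar_mid (a point): Middle of a loose jar of honey with a lid, 60 mm across, 80 mm high. z axis upright.
- small_can_mid (a point): Middle of a loose can, 65 mm across, 100 mm high. z axis upright.
- price_stand_mid (a point): 20 mm above the foot of a loose price-card stand, 75 mm wide, 35 mm deep, 76 mm high. z axis upright. No loose thing stands within 250 mm of the hinge axis in front of the door.

How it is judged:
By the outcome, as a careful person would: the job done as asked, in the order asked, and still so for the second after the job is handed in, with the robot touching nothing.
It also fails if it takes over 54 s, if anything falls off the work surface, if the arm or the gripper's body presses on something with over 40 N, if the wrist force passes 120 N, or if a joint passes its speed limit or range.

## Robot

A 6-joint arm with a two-finger parallel gripper is mounted at the origin on the work surface. World frame = base frame: x ahead of the robot, y to its left, z up, the work surface at z = 0. Lengths are in m, angles in rad, forces in N, time in s.
With the tool pointing down it reaches from about 0.375 to 0.825 m from the base axis. Payload 5.5 kg.
Tool frame: the origin (TCP) lies at the very end of the fingers, on their centre line; the grasp point (between the pads) lies 19 mm behind it; z points along the fingers, y is the line along which they close (so a half turn about z gives the same grasp; the last joint's range is limited). The gripper opens to 85 mm and grips with 20 to 120 N. Pads are 22 mm wide; open, the fingers measure 114 mm over their backs; the gripper's body (76 mm by 85 mm) begins 54 mm behind the grasp point. The pads swing forward as they close: fully open they stand 13 mm farther back than shut.
Start: joints at [-1.282, 0.314, -0.047, 1.21, 0, 1.571], TCP at [0.171, -0.575, 0.231] pointing down, gripper open.
Joint ranges: [-2.67, 2.67], [-0.69, 1.73], [-1.03, 1.25], [-2.08, 2.16], [-1.42, 1.45], [-3.14, 3.14]. Speed limits (rad/s): [2.39, 2.39, 3.01, 3.14, 3.14, 3.14].

## Interface

Orientations are given as a unit quaternion [w, x, y, z].
In Python, from bench import readout, viewer, ticket gives the robot as it stands.
- The arm moves only by the tool jog_arm, never from a script. Its argument "moves" is one flat list of numbers, 5 for each row, row after row: the finger opening in mm, from 0 to 85.4, then the shift along the tool's x, y, z in mm, then the turn about the tool's z in degrees. In form: [jaw, tx, ty, tz, turn, jaw, tx, ty, tz, turn, ...]. A call has exactly 8 rows; each row shifts and turns the commanded pose from where the row before left it, along the tool's axes as they then stand; what a row does not reach is not made up. A row lasts 1/8 s, in which the tool goes at most 62.5 mm and 10.7 degrees, less where a joint would pass 70% of its speed; a pose out of reach is approached as far as the arm can. A call is refused whole if a number of a shift passes 62.5 or a number of a turn 10.7, either way. A call with a gripper value outside its range is refused whole. The fingers move at their own pace and stop on an object; "newtons" is the grip in N (left out, the last holds). Time passes only in rows, so rows that do not move let the fingers close, or fill a call up. It gives the time, the measured TCP pose, the force, the opening and the grip force at its end, in the units of the state.
- readout.state(): the state, without advancing time (a new reading comes with each control period).
- viewer.read_camera(name): name is "side" or "top" or "wrist"; returns a dict with "color" (384x512x3 uint8, blue, green, red), "K" (3x3 intrinsics, pixels), "extrinsics" (4x4, takes a point from camera to world coordinates); the wrist camera has in their place "T_tool_cam" (4x4, takes a point from camera to tool coordinates, whose origin is the TCP and whose axes are the flange's). Camera axes: x right, y down, z forward; pixel columns grow to the right and rows downward; lengths in m; the calibration is good to about 2 mm. The wrist camera is an equidistant fisheye: a pixel r from the principal point sees the ray r / f radians off the axis. A picture is of the moment at which its call begins: read the wrist's pose just before it. There is no depth.
- ticket.job_done(): hands the job in; it is judged then, once.
The state is a dict: "time": time; "qpos": joint angles; "joint_vel": joint speeds; "tau": joint torques, N m; "position": TCP position; "orientation": TCP orientation; "ft_force": force on the tool from outside, world axes, zero at the start; "wrist_torque": the same for the moment, N m; "opening": finger opening in m; "grasp_force": force on a finger pad.
Only numpy, scipy, OpenCV 4.12 (cv2) and the standard library are available. Lean on these libraries where they do the work, as an engineer would, in place of code of your own. Each camera call takes 0.05 s, during which the arm holds its last target. There are 200 camera calls.

## Working session

There is one attempt and no reset: what is moved stays moved. The work goes in short steps, Python scripts to look and compute and a tool call to move; the robot and the scene stay as the last step left them, time stands still between calls to the robot, and variables do not carry over. Pictures are saved under pics/ and viewed, at most 10 in all, crops included, and the job is handed in when it is done.

Besides the shell and the picture viewer there is one more tool, called after "Emit:" as a command line: name --argument value ..., lists and objects as JSON in quotes. jog_arm: Moves the arm, as the interface text tells. Its arguments: {"type":"object","properties":{"moves":{"type":"array"},"newtons":{"type":"number"}},"required":["moves"]}

```bash
mkdir -p pics; python3 - <<'E'
from bench import readout, viewer
import cv2,numpy as np
s=readout.state();print(s)
for n in("side","top"):
    c=viewer.read_camera(n);cv2.imwrite(f"pics/{n}0.png",c["color"]);print(n,c["K"],c["extrinsics"])
    np.savez(f"{n}.npz",K=c["K"],E=c["extrinsics"])
E
```

```text
{'time': 0.0, 'qpos': array([-1.28200053e+00,  3.14210806e-01, -4.80961866e-02,  1.21021958e+00,
        2.54958264e-06,  1.57081062e+00]), 'joint_vel': array([ 0.00067785, -0.00032262, -0.0003684 , -0.00110267, -0.00167039,
        0.00091126]), 'tau': array([ 3.23389268e-04, -5.39588249e+01,  3.39750838e+01,  1.93036400e-02,
        3.58780926e-04, -4.85229904e-06]), 'position': array([ 0.17070958, -0.57457978,  0.23043621]), 'orientation': array([-8.56304156e-04,  9.89593384e-01,  1.43889495e-01, -1.23233189e-04]), 'ft_force': array([-0.44492534, -0.43562035,  0.19714403]), 'wrist_torque': array([-0.0053221 , -0.01102073, -0.02581045]), 'grasp_force': 0.0, 'opening': 0.08537337872382371}
side [[371.77967154   0.         257.54745019]
 [  0.         371.77967154 198.97825854]
 [  0.           0.           1.        ]] [[-0.92383769 -0.30286253  0.23409018  0.34788563]
 [-0.38253865  0.70856767 -0.59295534  0.61289088]
 [ 0.01371522 -0.63734304 -0.77045814  0.91429555]
 [ 0.          0.          0.          1.        ]]
top [[463.66493106   0.         249.46841986]
 [  0.         463.66493106 190.74686967]
 [  0.           0.           1.        ]] [[ 0.00184664 -0.98880884  0.14917664  0.39452315]
 [-0.99953782  0.00270143  0.03027941  0.02767192]
 [-0.03034354 -0.14916361 -0.98834685  1.27410919]
 [ 0.          0.          0.          1.        ]]
```

View pics/side0.png

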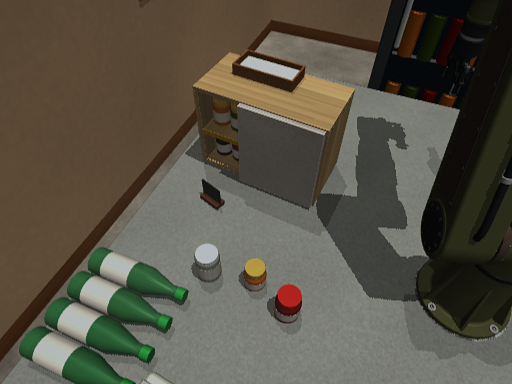

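View pics/top0.png

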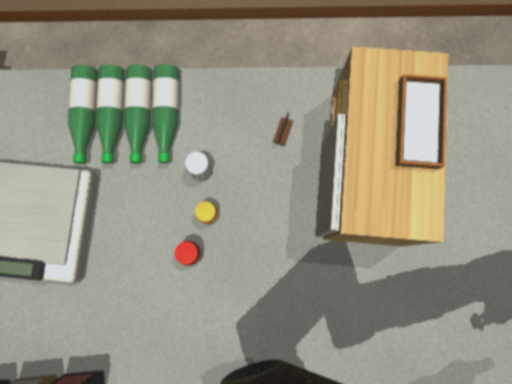

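Side view: shut white door, free edge at about (238,103)–(240,180), hinge edge at (325,130). The top view shows the cupboard front facing image left (+y), with the door top edge at x≈338, rows 115–237. Jars and price stand are out in front. I'll enlarge both.

```bash
python3 - <<'E'
import cv2,numpy as np
a=cv2.imread("pics/side0.png")[80:220,190:365];b=cv2.imread("pics/top0.png")[90:250,260:360]
a=cv2.resize(a,None,fx=4,fy=4,interpolation=2);b=cv2.resize(b,None,fx=3.5,fy=3.5,interpolation=2)
cv2.imwrite("pics/a.png",a);cv2.imwrite("pics/b.png",b)
E
```

```text
(no output)
```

View pics/a.png

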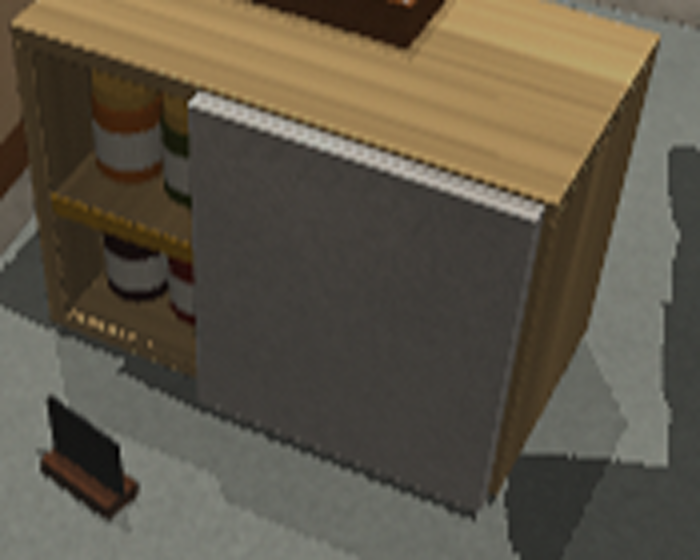

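View pics/b.png

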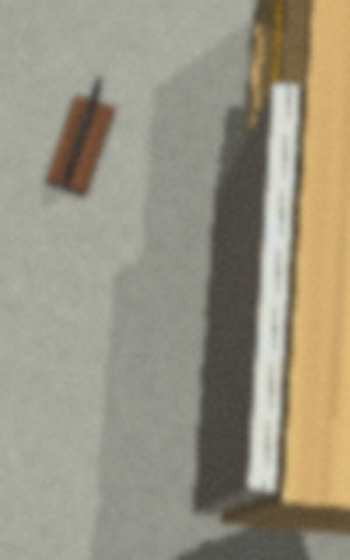

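Crop readings: side door front corners are top-free (237.5,105.8), top-hinge (325,134.5), bottom-hinge (308.8,208.8), bottom-free (240,181). In the top view, front-free is (338,114) and front-hinge (331.4,230). I'll fit the pose.

```bash
cat > h.py <<'E'
import numpy as np
from scipy.optimize import least_squares
C={n:dict(np.load(n+".npz")) for n in("side","top")}
def proj(n,p):
    E=C[n]["E"];q=C[n]["K"]@(E[:3,:3].T@(np.asarray(p)-E[:3,3]));return q[:2]/q[2]
def onplane(n,u,v,z):
    E=C[n]["E"];d=E[:3,:3]@np.linalg.solve(C[n]["K"],[u,v,1]);return E[:3,3]+d*(z-E[2,3])/d[2]
def own2w(P,p):
    c,s=np.cos(P[2]),np.sin(P[2]);return np.array([P[0]+c*p[0]-s*p[1],P[1]+s*p[0]+c*p[1],p[2]])
E
python3 - <<'E'
from h import *
obs=[("side",(-.016,.25,.306),(237.5,105.8)),("side",(-.016,0,.306),(325,134.5)),("side",(-.016,0,.01),(308.8,208.8)),("side",(-.016,.25,.01),(240,181)),
("top",(-.016,.25,.306),(338,114)),("top",(-.016,0,.306),(331.4,230)),("top",(0,0,.306),(340,230)),("top",(0,.25,.306),(345.5,114))]
f=lambda P:np.concatenate([proj(n,own2w(P,p))-uv for n,p,uv in obs])
r=least_squares(f,[.3,-.2,-1.57]);P=r.x;print(P,np.round(r.fun.reshape(-1,2),1));np.save("P",P)
for n,p in dict(hinge=(0,0,.306),push=(-.016,.215,.266),corner=(-.016,.25,.306),open90=(-.25,-.016,.306),ajar=(-.25*np.sin(.4),.25*np.cos(.4),.306)).items():print(n,own2w(P,p).round(4))
for n,u,v,z in(("jam",186,253,.095),("honey",205,211,.08),("can",196,163,.1),("stand",283,131,.02)):
    w=onplane("top",u,v,z);c,s=np.cos(P[2]),np.sin(P[2]);d=w[:2]-P[:2];print(n,w.round(3),"own",(c*d[0]+s*d[1]).round(3),(-s*d[0]+c*d[1]).round(3))
E
```

```text
[ 0.45712413 -0.12919207 -1.65052201] [[-0.6 -0.2]
 [-0.2  0.1]
 [ 1.4 -0.7]
 [-0.5 -0.6]
 [ 0.  -0.1]
 [ 0.2 -0.3]
 [-0.7  0.3]
 [-0.   0.4]]
hinge [ 0.4571 -0.1292  0.306 ]
push [ 0.6727 -0.1304  0.266 ]
corner [ 0.7076 -0.1332  0.306 ]
open90 [0.4611 0.1213 0.306 ]
ajar [ 0.6944 -0.0505  0.306 ]
jam [0.414 0.224 0.095] own -0.349 -0.072
honey [0.522 0.18  0.08 ] own -0.313 0.04
can [0.645 0.203 0.1  ] own -0.346 0.161
stand [ 0.752 -0.027  0.02 ] own -0.125 0.286
```

Emit:
jog_arm --moves '[0,0,0,-30,-8.6,0,0,0,-30,-8.6,0,0,0,-30,-8.6,0,0,0,-30,-8.6,0,0,0,-30,-8.6,0,0,0,-20,-8.6,0,0,0,-20,-8.6,0,0,0,0,-8.6]' --newtons 30

```text
time: 1.1
position: [0.171, -0.5756, 0.4227]
orientation: [0.001, 0.734, 0.68, -0.0]
ft_force: [-0.2, -0.6, -0.2]
opening: 0.0
grasp_force: 0.0
```

```bash
cat > w.py <<'E'
from h import *
from bench import readout
from scipy.spatial.transform import Rotation as R
s=readout.state();P=np.load("P.npy");q=s["orientation"];M=R.from_quat(np.roll(q,-1)).as_matrix()
d=s["position"][:2]-P[:2];c,sn=np.cos(P[2]),np.sin(P[2])
print("t",s["time"].__round__(2),"own",(c*d[0]+sn*d[1]).round(4),(-sn*d[0]+c*d[1]).round(4),"z",s["position"][2].round(4),"toolx-85.4deg",(np.degrees(np.arctan2(M[1,0],M[0,0])-P[2]-np.pi)).round(2),"tilt",M[2,2].round(4),"F",s["ft_force"].round(2),"q",s["qpos"].round(2))
E
python3 w.py
```

```text
t 1.1 own 0.4678 -0.2497 z 0.4227 toolx-85.4deg 0.2 tilt -1.0 F [-0.16 -0.57 -0.22] q [-1.28  0.32  0.4   1.64 -0.    0.37]
```

Emit:
jog_arm --moves '[0,35,29,0,0,0,35,29,0,0,0,35,29,0,0,0,35,29,0,0,0,35,29,0,0,0,35,29,0,0,0,35,29,0,0,0,35,29,0,0]'

```text
time: 2.1
position: [0.4256, -0.3136, 0.421]
orientation: [-0.0, 0.735, 0.678, -0.0]
ft_force: [-0.3, -0.5, 0.2]
opening: -0.0002
grasp_force: 0.0
```

Emit:
jog_arm --moves '[0,35,29,0,0,0,35,29,0,0,0,35,29,0,0,0,35,29,0,0,0,35,29,0,0,0,35,29,0,0,0,35,29,0,0,0,35,29,0,0]'

```text
time: 3.1
position: [0.6796, -0.0535, 0.4208]
orientation: [-0.0, 0.735, 0.678, -0.0]
ft_force: [0.7, -0.2, 0.3]
opening: -0.0002
grasp_force: 0.0
```

```bash
python3 w.py
```

```text
t 3.1 own -0.0932 0.2157 z 0.4208 toolx-85.4deg -0.08 tilt -1.0 F [ 0.65 -0.25  0.25] q [-0.08  0.52  0.69  1.74 -0.    1.57]
```

Emit:
jog_arm --moves '[0,0,0,35,0,0,0,0,35,0,0,0,0,35,0,0,0,0,35,0,0,0,0,30,0,0,-15,0,0,0,0,-15,0,0,0,0,-15,0,0,0]'

```text
time: 4.1
position: [0.6759, -0.1012, 0.2531]
orientation: [0.001, 0.735, 0.678, 0.001]
ft_force: [0.4, -0.4, 0.1]
opening: -0.0
grasp_force: 0.0
```

```bash
python3 w.py; python3 - <<'E'
from bench import viewer
import cv2
c=viewer.read_camera("side")["color"][40:220,170:390]
cv2.imwrite("pics/c.png",cv2.resize(c,None,fx=3,fy=3,interpolation=2))
E
```

```text
t 4.1 own -0.0453 0.2158 z 0.2531 toolx-85.4deg -0.13 tilt -1.0 F [ 0.41 -0.37  0.08] q [-0.15  0.47  0.23  1.33 -0.    1.5 ]
```

View pics/c.png

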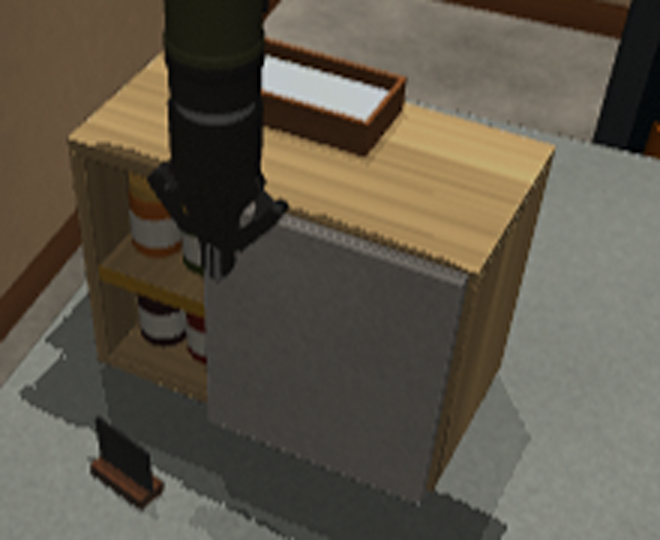

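The closed fingers hang in front of the door's top free corner at about crop (215,275), and nothing is touching. I'll press slowly.

Emit:
jog_arm --moves '[0,-3,0,0,0,0,-3,0,0,0,0,-3,0,0,0,0,-3,0,0,0,0,-2,0,0,0,0,-2,0,0,0,0,-2,0,0,0,0,-2,0,0,0]'

```text
time: 5.15
position: [0.6737, -0.1179, 0.2513]
orientation: [-0.001, 0.735, 0.678, 0.001]
ft_force: [0.8, 6.9, -0.7]
opening: -0.0
grasp_force: 0.0
```

```bash
python3 w.py
```

```text
t 5.15 own -0.0285 0.215 z 0.2513 toolx-85.4deg -0.05 tilt -1.0 F [ 0.84  6.89 -0.68] q [-0.17  0.47  0.23  1.33  0.    1.48]
```

Emit:
jog_arm --moves '[0,-1,0,0,0,0,-1,0,0,0,0,-1,0,0,0,0,-1,0,0,0,0,0,0,0,0,0,0,0,0,0,0,0,0,0,0,0,0,0,0,0]'

```text
time: 6.15
position: [0.6737, -0.1207, 0.2514]
orientation: [-0.001, 0.735, 0.678, 0.002]
ft_force: [0.9, 9.0, 0.3]
opening: 0.0
grasp_force: 0.0
```

```bash
python3 w.py
```

```text
t 6.15 own -0.0257 0.2152 z 0.2514 toolx-85.4deg -0.0 tilt -1.0 F [0.93 9.02 0.29] q [-0.18  0.47  0.23  1.33  0.    1.47]
```

Emit:
jog_arm --moves '[0,-1,0,0,0,0,4,0,0,0,0,10,0,0,0,0,20,0,0,0,0,25,0,0,0,0,30,0,0,0,0,35,0,0,0,0,35,0,0,0]'

```text
time: 7.15
position: [0.6859, 0.0367, 0.2514]
orientation: [0.0, 0.735, 0.678, 0.0]
ft_force: [-0.2, 0.9, 0.3]
opening: -0.0002
grasp_force: 0.0
```

```bash
python3 w.py; python3 - <<'E'
from bench import viewer
import cv2
c=viewer.read_camera("top")["color"][60:260,230:460]
cv2.imwrite("pics/d.png",cv2.resize(c,None,fx=3,fy=3,interpolation=2))
E
```

```text
t 7.15 own -0.1836 0.2148 z 0.2514 toolx-85.4deg -0.04 tilt -1.0 F [-0.23  0.9   0.3 ] q [0.05 0.48 0.24 1.33 0.   1.7 ]
```

View pics/d.png

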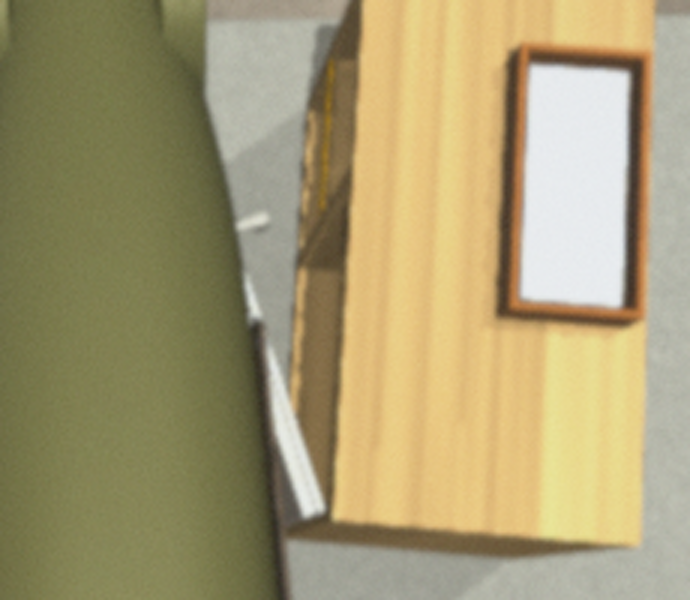

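Door has sprung ajar to about 0.35–0.4 rad: the white top edge runs from (315,515) to (248,275). A small tongue shows behind it near 215 mm, at (255,220), so I'll keep the fingers outboard of that. Next I go around the free edge.

Emit:
jog_arm --moves '[0,0,35,0,0,0,0,35,0,0,0,0,30,0,0,0,-30,0,0,0,0,-40,0,0,0,0,-40,0,0,0,0,-40,0,0,0,0,0,0,0,0]'

```text
time: 8.2
position: [0.7732, -0.1257, 0.2511]
orientation: [0.0, 0.736, 0.677, -0.0]
ft_force: [0.3, 0.3, -0.6]
opening: 0.0004
grasp_force: 0.0
```

```bash
python3 w.py; python3 - <<'E'
from bench import viewer
import cv2
c=viewer.read_camera("side")["color"][60:220,170:360];d=viewer.read_camera("top")["color"][60:260,230:430]
o=cv2.hconcat([cv2.resize(c,(475,400),interpolation=2),cv2.resize(d,(400,400),interpolation=2)])
cv2.imwrite("pics/e.png",cv2.resize(o,None,fx=.9,fy=.9))
E
```

```text
t 8.2 own -0.0287 0.3148 z 0.2511 toolx-85.4deg -0.27 tilt -1.0 F [ 0.28  0.26 -0.6 ] q [-0.16  0.7   0.61  1.48 -0.    1.49]
```

View pics/e.png

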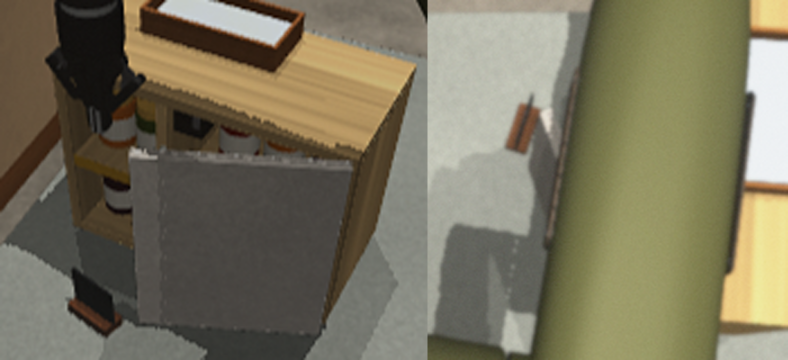

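Emit:
jog_arm --moves '[0,13,-25,0,0,0,13,-25,0,0,0,0,-25,0,0,0,0,0,0,-8,0,0,0,0,-8,0,0,0,0,-7,0,0,0,0,0,0,0,0,0,0]'

```text
time: 9.3
position: [0.701, -0.0904, 0.2513]
orientation: [-0.0, 0.586, 0.811, 0.0]
ft_force: [0.1, 0.1, -0.7]
opening: 0.0002
grasp_force: 0.0
```

```bash
python3 w.py; python3 - <<'E'
from h import *
from bench import viewer
import cv2
P=np.load("P.npy")
for t in(.3,.35,.4,.45):print(t,proj("side",own2w(P,(-.25*np.sin(t)-.016*np.cos(t),.25*np.cos(t)-.016*np.sin(t),.306))).round(1))
c=viewer.read_camera("side")["color"][60:210,180:330]
cv2.imwrite("pics/f.png",cv2.resize(c,None,fx=4,fy=4,interpolation=2))
E
```

```text
t 9.3 own -0.0581 0.24 z 0.2513 toolx-85.4deg 22.88 tilt -1.0 F [ 0.07  0.11 -0.65] q [-0.13  0.52  0.31  1.35  0.    1.12]
0.3 [228.4 122.9]
0.35 [227.7 126. ]
0.4 [227.3 129.2]
0.45 [227.1 132.5]
```

View pics/f.png

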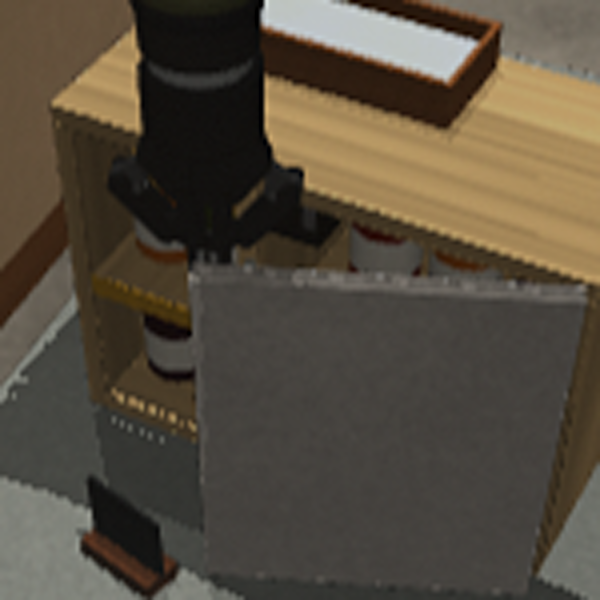

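The fingers stand just behind the free edge, at (210,255). The door corner at (190,278) corresponds to 0.40 rad. Now sweep it open.

Emit:
jog_arm --moves '[0,15,-3,0,0,0,12,0,0,0,0,21,0.1,0,-5,0,21,0.1,0,-5,0,21,0.1,0,-5,0,21,0.1,0,-5,0,21,0.1,0,-5,0,21,0.1,0,-5]'

```text
time: 10.35
position: [0.6257, 0.0416, 0.2515]
orientation: [0.001, 0.354, 0.935, 0.0]
ft_force: [0.9, -0.6, -0.0]
opening: 0.0002
grasp_force: 0.0
```

```bash
cat >> w.py <<'E'
x,y=c*d[0]+sn*d[1],-sn*d[0]+c*d[1];t=np.arctan2(M[1,0],M[0,0])-P[2]-np.pi;t=(t+np.pi)%(2*np.pi)-np.pi
print("th",np.degrees(t).round(1),"r",(-x*np.sin(t)+y*np.cos(t)).round(4),"behind",(x*np.cos(t)+y*np.sin(t)).round(4),"Fn",s["ft_force"][:2]@M[:2,0])
E
python3 w.py
```

```text
t 10.35 own -0.1837 0.1544 z 0.2515 toolx-85.4deg 53.09 tilt -1.0 F [ 0.94 -0.65 -0.02] q [ 0.07  0.36  0.06  1.27 -0.    0.79]
th 53.1 r 0.2396 behind 0.0132 Fn -1.134235376836584
```

Emit:
jog_arm --moves '[0,21,0.1,0,-5,0,21,0.1,0,-5,0,21,0.1,0,-5,0,21,0.1,0,-5,0,21,0.1,0,-5,0,17,0.2,0,-4,0,8,0,0,-2,0,0,0,0,0]'

```text
time: 11.35
position: [0.5131, 0.1026, 0.2516]
orientation: [0.0, 0.093, 0.996, 0.0]
ft_force: [0.2, 1.5, -0.9]
opening: 0.0
grasp_force: 0.0
```

```bash
python3 w.py
```

```text
t 11.35 own -0.2356 0.0374 z 0.2516 toolx-85.4deg 83.91 tilt -1.0 F [ 0.24  1.51 -0.86] q [ 0.2   0.16 -0.2   1.21  0.    0.38]
th 83.9 r 0.2382 behind 0.0122 Fn 0.04734920651957049
```

Emit:
jog_arm --moves '[0,6,0,0,-1.5,0,6,0,0,-1.5,0,5,0,0,-1.5,0,4,0,0,-1,0,1,0,0,0,0,0,0,0,0,0,0,0,0,0,0,0,0,0,0]'

```text
time: 12.35
position: [0.4916, 0.1055, 0.2511]
orientation: [-0.0, 0.045, 0.999, -0.0]
ft_force: [0.1, 0.2, 0.6]
opening: -0.0001
grasp_force: 0.0
```

```bash
python3 w.py; python3 - <<'E'
from h import *
from bench import viewer
import cv2
P=np.load("P.npy")
for t in(1.4,1.5,1.57,1.65):
  for n in("side","top"):print(t,n,[proj(n,own2w(P,(-.25*np.sin(t)-a*np.cos(t),.25*np.cos(t)-a*np.sin(t),z))).round(1).tolist() for a,z in((.016,.306),(0,.306),(.016,.01))])
c=viewer.read_camera("side")["color"][90:260,180:350];d=viewer.read_camera("top")["color"][100:260,200:360]
cv2.imwrite("pics/g.png",cv2.hconcat([cv2.resize(x,(400,400),interpolation=2) for x in(c,d)]))
E
```

```text
t 12.35 own -0.2367 0.0157 z 0.2511 toolx-85.4deg 89.41 tilt -1.0 F [0.05 0.19 0.57] q [ 0.21  0.12 -0.24  1.21 -0.    0.3 ]
th 89.4 r 0.2368 behind 0.0133 Fn -0.034680500737848174
1.4 side [[275.0, 193.9], [269.0, 190.5], [269.7, 263.3]]
1.4 top [[221.1, 208.2], [223.1, 200.9], [230.9, 220.3]]
1.5 side [[285.3, 198.5], [278.8, 195.5], [277.6, 267.4]]
1.5 top [[219.4, 220.0], [220.6, 212.5], [229.6, 229.4]]
1.57 side [[293.0, 201.3], [286.1, 198.6], [283.5, 269.9]]
1.57 top [[218.8, 228.4], [219.5, 220.7], [229.2, 235.9]]
1.65 side [[302.0, 204.1], [294.8, 201.8], [290.5, 272.4]]
1.65 top [[218.9, 238.0], [219.0, 230.3], [229.3, 243.3]]
```

View pics/g.png

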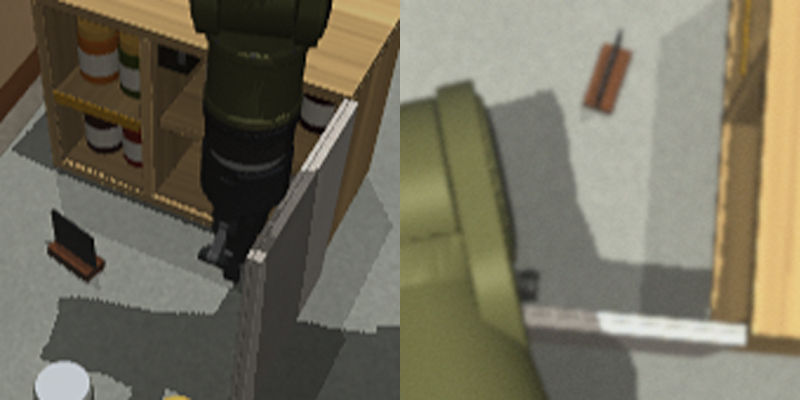

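Door is open at about 1.56 rad: free-end corners at left-crop (265,258) and (246,252), goods undisturbed. Withdraw the hand.

Emit:
jog_arm --moves '[0,-6,0,0,0,0,-15,0,0,0,0,-25,0,0,0,0,-25,0,0,0,0,0,0,-35,0,0,0,0,-40,0,0,0,0,-40,0,0,0,0,-30,0]'

```text
time: 13.45
position: [0.5638, 0.0991, 0.3979]
orientation: [0.001, 0.045, 0.999, 0.0]
ft_force: [-0.3, -0.5, 0.7]
opening: 0.0002
grasp_force: 0.0
```

Emit:
jog_arm --moves '[0,-40,20,0,0,0,-40,20,0,0,0,-40,0,0,0,0,0,0,0,0,0,0,0,0,0,0,0,0,0,0,0,0,0,0,0,0,0,0,0,0]'

```text
time: 14.45
position: [0.6852, 0.1283, 0.3973]
orientation: [0.001, 0.045, 0.999, 0.0]
ft_force: [-0.6, 0.3, 0.0]
opening: 0.0003
grasp_force: 0.0
```

```bash
python3 w.py; python3 - <<'E'
from bench import viewer
import cv2
c=viewer.read_camera("side")["color"];d=viewer.read_camera("top")["color"]
cv2.imwrite("pics/i.png",cv2.hconcat([c[60:360,170:370],d[90:290,160:360][:, :].copy() if 0 else cv2.resize(d[90:290,160:360],(300,300))]))
E
```

```text
t 14.45 own -0.2748 0.2069 z 0.3973 toolx-85.4deg 89.42 tilt -1.0 F [-0.64  0.25  0.02] q [ 0.19  0.54  0.67  1.7  -0.    0.27]
th 89.4 r 0.2769 behind 0.2041 Fn 0.6608555502245581
```

View pics/i.png

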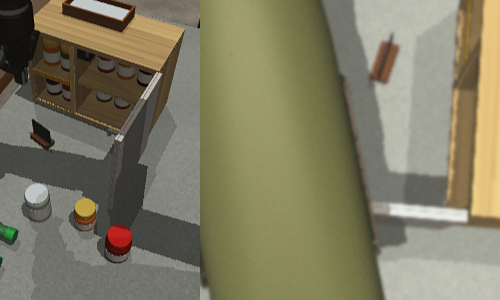

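The door stands square, the jars, can and stand are all upright, and the hand is clear.

```bash
python3 -c "
from bench import ticket
print(ticket.job_done())"
```

```text
the job is handed in; nothing more can be done
None
```

The cupboard door was pressed in, sprang ajar by itself to about 0.4 rad, and was pushed to about 1.56 rad with the outside of the closed fingers. The goods are still standing where they were, the hand is clear, and the job was handed in at about 14.5 s.

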